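# Gauge a flat bar with the ratchet cap

### The job

Lay the flat aluminium bar flat and lengthwise on the gauge's rail and slide it gently in under the spindle until its end rests squarely against the stop. Then, turning only the slim ratchet cap on top clockwise (never the thicker thimble below it), bring the spindle down onto the bar until the clutch in the cap slips, let it slip about a quarter of a turn (well short of half a turn), and let go, leaving the bar lightly clamped. Leave the file, spanner and tube where they are.

Things in the scene. Friction and masses are not known exactly. Their poses are not given: they have to be found in the camera images.
- gauge: thickness gauge bolted to the bench; origin on the bench under the vertical spindle axis; x runs along the rail towards the stop. Base plate 14 mm high, 100 wide (x -130..75). Rail: 26 mm wide, x -130..30, top at z 45, no side guides. Column behind the stop (x 40..75, 44 wide, to z 135) and arm over the rail (x -20..75, 36 wide, z 105..135). On top: 28 mm sleeve, thimble, ratchet cap
- stop_face (a point): steel stop block fixed on the rail, 12 x 32 x 24 mm (rigid); this point lies at the foot of the face that the bar's end meets, which is at x +20 mm in the gauge's frame, on the rail's centre line; push the bar against it with no more than about 10 N
- spindle: vertical steel spindle, 12 mm in diameter, that comes down out of the arm without turning; origin at the centre of its lower face. It starts 3 to 9 mm above the top of a bar that lies on the rail
- thimble_mid (a point): middle of the thimble, on the axis: aluminium drum with graduations, 34 mm in diameter, 21 mm high, z 150 to 171 mm in the gauge's frame; not to be touched. It turns with the cap (friction 0.05 N m) and lowers the spindle 24 mm per full turn clockwise seen from above; the spindle needs 0.8 to 2.4 rad to reach the bar
- cap (a joint): slip of the ratchet cap relative to the thimble, rad, 0 at the start, grows when the cap is turned clockwise (seen from above) while the screw is blocked. The clutch holds up to 0.12 N m and then slips smoothly at that torque; until the spindle meets the bar, cap and thimble turn together
- cap_grip (a point): middle of the ratchet cap, on its axis: round knurled steel cap, 26 mm in diameter, 36 high, z 174..210 mm in the gauge's frame (this point 194; the thimble's top is 23 mm below it). White line on top. It can be gripped from above at any yaw; it turns but does not rise or sink
- bar_center (a point): centre of the loose flat aluminium bar, 220 x 32 x 16 mm, 0.2 to 0.4 kg, x along its length, z across its thickness; both ends are alike. It starts lying flat on the bench, to the left (+y) or right of the gauge
- bar_seat (a point): where the bar's centre is when the bar lies on the rail with its end against the stop: gauge frame x -90, y 0, z 53 mm
- file: bystander: file about 260 mm long with wooden handle, lying on the bench on the other side of the gauge from the bar
- tube: bystander: standing steel tube, 48 mm in diameter, 110 mm high, origin at its foot
- wrench: bystander: steel spanner 160 mm long lying on the bench
Not all that is in view belongs to the job. There is more than one size of the part that bears bar_center; the job needs the middle-sized.

How it is judged:
On the way, in this order (a step that is already met when the one before it is completed fails the run):
1. the bar lies on the rail under the spindle with its end against the stop (x of bar_center in the frame of gauge above -0.092 m and z of bar_center in the frame of gauge between 0.05 and 0.056 m and y of bar_center in the frame of gauge between -0.007 and 0.007 m and angle between the x axis of bar_center and the x axis of gauge, either way round below 0.07 rad), for 0.2 s.
2. the spindle bears on the bar and the cap's clutch has slipped (contact force between spindle and bar above 2 N and value of joint cap above 0.6 rad), for 0.1 s.
At the end, for the whole second after the job is handed in: the bar lies flat on the rail, its end within 2 mm of the stop, within 7 mm of the rail's centre line and 0.07 rad of its direction, at rest; the spindle presses on it with more than 2 N; the cap's clutch has slipped 0.6 to 2.4 rad (all of step 1 and all of step 2 and value of joint cap below 2.4 rad and linear speed of bar below 0.01 m/s); the robot touches nothing.
It fails at once if the cap's clutch slips more than 2.4 rad (value of joint cap above 2.4 rad).
It fails at once if the thimble is touched with more than 3 N (contact force between the fingers and thimble_c0 above 3 N).
It fails at once if the bar hits or pushes the stop with more than 30 N (contact force between bar and gauge_c0 above 30 N).
It fails at once if the spindle presses on the bar with more than 30 N (contact force between spindle and bar above 30 N).
It fails at once if the file, tube or spanner is moved more than 30 mm (distance of any of file, tube, wrench from where it was at the start of the episode above 0.03 m).
It also fails if it takes over 72 s, if anything falls off the work surface, if the arm or the gripper's body presses on something with over 40 N, if the wrist force passes 120 N, or if a joint passes its speed limit or range.

### The arm

A 7-joint arm with a two-finger parallel gripper is mounted at the origin on the work surface. World frame = base frame: x ahead of the robot, y to its left, z up, the work surface at z = 0. Lengths are in m, angles in rad, forces in N, time in s.
With the tool pointing down it reaches from about 0.425 to 0.825 m from the base axis. Payload 3.6 kg.
Tool frame: the origin (TCP) lies where the fingers leave the gripper's body, on its centre line; the fingertips stand 73 mm ahead of it and the grasp point (between the pads) lies 54 mm ahead of it; x points along the fingers, y is the direction in which the jaws open and shut, and the axes are right-handed (so a half turn about x gives the same grasp; the last joint's range is limited). The gripper opens to 85 mm and grips with 20 to 120 N. Pads are 22 mm wide; open, the fingers measure 114 mm over their backs; the gripper's body (76 mm by 85 mm) begins 54 mm behind the grasp point. The pads swing forward as they close: fully open they stand 13 mm farther back than shut.
Start: joints at [-0.026, 0.615, -0.013, 1.423, 0.008, 1.103, -0.04], TCP at [0.65, 0, 0.304] pointing down, gripper open.
Joint ranges: [-3.12, 3.12], [-0.3, 2.06], [-1.34, 1.32], [0.26, 2.42], [-1.36, 4.5], [0.01, 1.98], [-2.84, 2.84]. Speed limits (rad/s): [2.79, 2.79, 3.14, 3.14, 3.14, 3.14, 3.14].

### API

Orientations are given as a unit quaternion [x, y, z, w].
In Python, from station import arm, snapshot, camera_info, ticket gives the robot as it stands. Calls block until the motion is done:
- arm.movep(position, orientation): joint-space move of the TCP to a pose.
- arm.line_to(position, velocity=0.15, ori=None): straight line of the TCP; ori=None keeps the orientation; velocity is the mean speed in m/s.
- arm.move_j(angles): joint-space move.
- arm.move_gripper(opening, effort=None): opening from 0.0 (shut) to 1.0 (fully open); effort is the grip in N (None keeps the last); returns when the fingers have stopped.
- arm.pause(seconds).
- arm.ik(position, orientation): joint angles nearest the present ones, or None.
- snapshot(name): name is "scene" or "side" or "wrist"; returns the picture (420x560x3 uint8, blue, green, red); there is no depth.
- camera_info(name): a dict with "fx", "fy", "cx", "cy" (pixels), "dist_coeffs" ([k1, k2, p1, p2, k3] as OpenCV has them; the pictures are not rectified), "R" (3x3) and "t" (3): a world point X has camera coordinates R X + t; the wrist camera has in their place "T_tool_cam" (4x4, takes a point from camera to tool coordinates, whose origin is the TCP and whose axes are the tool frame's). Camera axes: x right, y down, z forward; pixel columns grow to the right and rows downward; lengths in m; the calibration is good to about 2 mm. A picture is of the moment at which its call begins: read the wrist's pose just before it. camera_info takes no time and is no camera call.
A pose or a line that the arm cannot do raises arm.MotionError and nothing moves.
- ticket.finish_job(): hands the job in, once; it reports no verdict.
Readings, each from a call of its own:
- arm.read_time(): time.
- arm.read_joint_positions(): joint angles.
- arm.read_dq(): joint speeds.
- arm.read_effort(): joint torques, N m.
- arm.read_tool_pos(): TCP position.
- arm.read_eef_rot(): TCP orientation.
- arm.read_ft_force(): force on the tool from outside, world axes, zero at the start.
- arm.read_wrist_torque(): the same for the moment, N m.
- arm.read_opening(): opening from 0.0 (shut) to 1.0 (fully open).
Only numpy, scipy, OpenCV 4.12 (cv2) and the standard library are available. Lean on these libraries where they do the work, as an engineer would, in place of code of your own. Each camera call takes 0.05 s, during which the arm holds its last target.

## Working session

There is one attempt and no reset: what is moved stays moved. The work goes in short steps, each a Python script; the robot and the scene stay as the last script left them, time stands still between calls to the robot, and variables do not carry over. Pictures are saved under pics/ and viewed, and the job is handed in when it is done.

```bash
ls; mkdir -p pics
python3 - <<'E'
from station import arm, snapshot, camera_info
import cv2
for n in ["scene","side","wrist"]:
    im=snapshot(n); cv2.imwrite(f"pics/{n}0.png",im)
    print(n,camera_info(n))
print(arm.read_time(),arm.read_tool_pos(),arm.read_eef_rot(),arm.read_opening())
E
```

```text
pics
scene {'fx': 388.97760575982795, 'fy': 388.97760575982795, 'cx': 279.7468257521016, 'cy': 211.51310538078846, 'dist_coeffs': array([-0.08025095,  0.        ,  0.        ,  0.        ,  0.        ]), 'R': array([[ 0.54890149,  0.83574097,  0.0156261 ],
       [ 0.62191025, -0.39582739, -0.6756836 ],
       [-0.55851123,  0.38060177, -0.73702612]]), 't': array([-0.20314126, -0.24720151,  1.50890772])}
side {'fx': 509.99259436458004, 'fy': 509.99259436458004, 'cx': 282.20066440151066, 'cy': 205.38604488401612, 'dist_coeffs': array([-0.1745605,  0.       ,  0.       ,  0.       ,  0.       ]), 'R': array([[-0.94189386, -0.33539611, -0.01858506],
       [-0.19306341,  0.58579701, -0.78712666],
       [ 0.2748863 , -0.73780167, -0.61651133]]), 't': array([0.43337345, 0.23953316, 1.21047401])}
wrist {'fx': 333.6156027097141, 'fy': 333.6156027097141, 'cx': 277.73205169431986, 'cy': 206.47629188799968, 'dist_coeffs': array([-0.07266166,  0.        ,  0.        ,  0.        ,  0.        ]), 'T_tool_cam': array([[ 2.89747296e-04, -2.88867433e-01,  9.57369063e-01,
        -6.92736439e-02],
       [ 9.99999827e-01,  5.73037922e-04, -1.29746466e-04,
        -8.84550788e-04],
       [-5.11129250e-04,  9.57368935e-01,  2.88867549e-01,
        -7.41445742e-02],
       [ 0.00000000e+00,  0.00000000e+00,  0.00000000e+00,
         1.00000000e+00]])}
0.15 [6.49541226e-01 2.04914661e-05 3.02986761e-01] [ 0.49946863  0.50052446 -0.50049858  0.49950729] 0.9991554287022414
```

View pics/scene0.png

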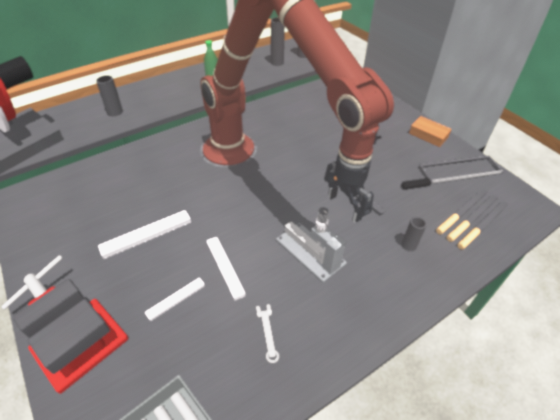

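View pics/side0.png

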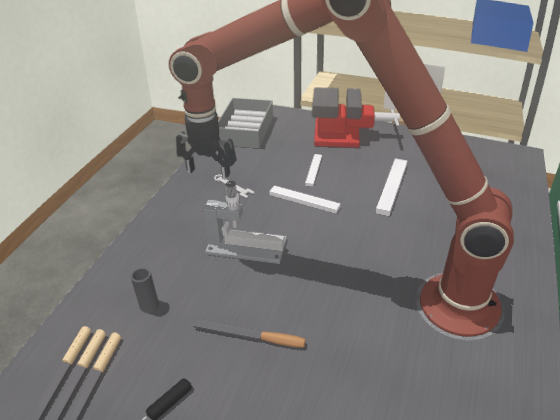

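View pics/wrist0.png

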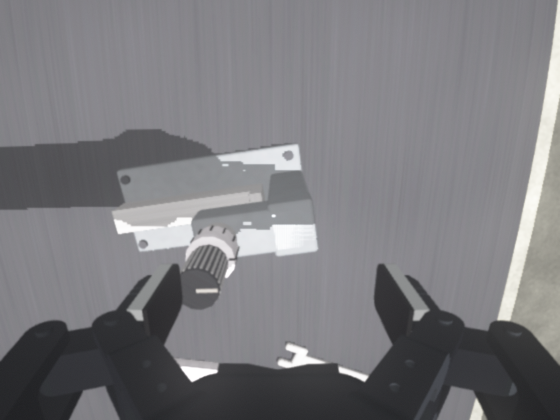

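```bash
cat > h.py <<'E'
import numpy as np, cv2
from scipy.spatial.transform import Rotation as Rn
from station import arm, snapshot, camera_info
def cam(n,pose=None):
    c=camera_info(n); K=np.array([[c['fx'],0,c['cx']],[0,c['fy'],c['cy']],[0,0,1.]])
    if n=='wrist':
        p,q=pose; T=np.eye(4); T[:3,:3]=Rn.from_quat(q).as_matrix(); T[:3,3]=p
        T=np.linalg.inv(T@np.asarray(c['T_tool_cam'])); R,t=T[:3,:3],T[:3,3]
    else: R,t=np.array(c['R']),np.array(c['t'])
    return K,np.array(c['dist_coeffs']),R,t
def onz(C,px,z):
    K,d,R,t=C
    u=cv2.undistortPoints(np.array(px,float).reshape(-1,1,2),K,d).reshape(-1,2)
    D=np.c_[u,np.ones(len(u))]@R; o=-R.T@t
    s=(z-o[2])/D[:,2]; return o+D*s[:,None]
def proj(C,X):
    K,d,R,t=C
    return cv2.projectPoints(np.array(X,float).reshape(-1,1,3),cv2.Rodrigues(R)[0],t,K,d)[0].reshape(-1,2)
def tri(C1,p1,C2,p2):
    u1=cv2.undistortPoints(np.array(p1,float).reshape(-1,1,2),C1[0],C1[1]).reshape(-1,2).T
    u2=cv2.undistortPoints(np.array(p2,float).reshape(-1,1,2),C2[0],C2[1]).reshape(-1,2).T
    X=cv2.triangulatePoints(np.c_[C1[2],C1[3]],np.c_[C2[2],C2[3]],u1,u2); return (X[:3]/X[3]).T
P0=(np.array([6.49541226e-01,2.04914661e-05,3.02986761e-01]),[0.49946863,0.50052446,-0.50049858,0.49950729])
E
python3 - <<'E'
from h import *
S=cv2.imread('pics/scene0.png');D=cv2.imread('pics/side0.png');W=cv2.imread('pics/wrist0.png')
for n,I in (('scene',S),('side',D)):
    C=cam(n); g=I.min(axis=2); m=((g>190)).astype(np.uint8)
    for c in cv2.findContours(m,cv2.RETR_EXTERNAL,cv2.CHAIN_APPROX_NONE)[0]:
        if cv2.contourArea(c)<150: continue
        X=onz(C,c.reshape(-1,2),0.016)
        r=cv2.minAreaRect((X[:,:2]*1000).astype(np.float32)); 
        if max(r[1])>400 : continue
        print(n,c.reshape(-1,2).mean(0).round(),np.round(r[0]),np.round(r[1]),round(r[2],1))
cv2.imwrite('pics/w1.png',cv2.resize(W[130:320,90:340],None,fx=3.2,fy=3.2)[:600])
cv2.imwrite('pics/s1.png',cv2.resize(S[190:320,130:370],None,fx=3.3,fy=3.3)[:600])
cv2.imwrite('pics/d1.png',cv2.resize(D[140:270,180:420],None,fx=3.3,fy=3.3)[:600])
E
```

```text
scene [183. 408.] [ 787. -536.] [81. 24.] 8.3
scene [267. 331.] [ 733. -276.] [ 39. 159.] 67.4
scene [174. 298.] [ 514. -434.] [ 34. 175.] 7.2
scene [226. 268.] [ 493. -271.] [ 38. 230.] 83.6
scene [305. 257.] [585. -59.] [198.  33.] 7.9
scene [144. 233.] [ 252. -422.] [289.  62.] 88.2
side [305. 197.] [ 487. -270.] [ 33. 220.] 83.6
side [392. 184.] [ 246. -429.] [288.  42.] 88.3
side [313. 169.] [ 505. -429.] [ 26. 171.] 7.0
```

View pics/w1.png

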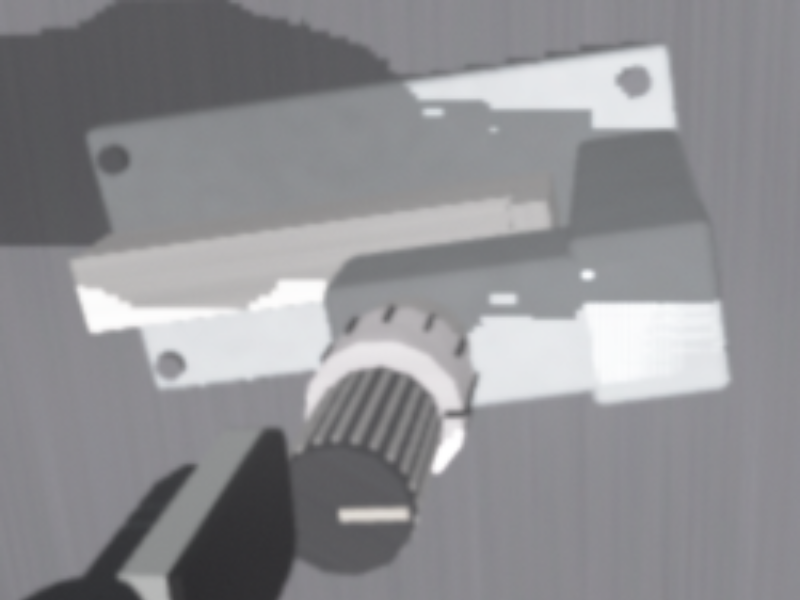

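View pics/s1.png

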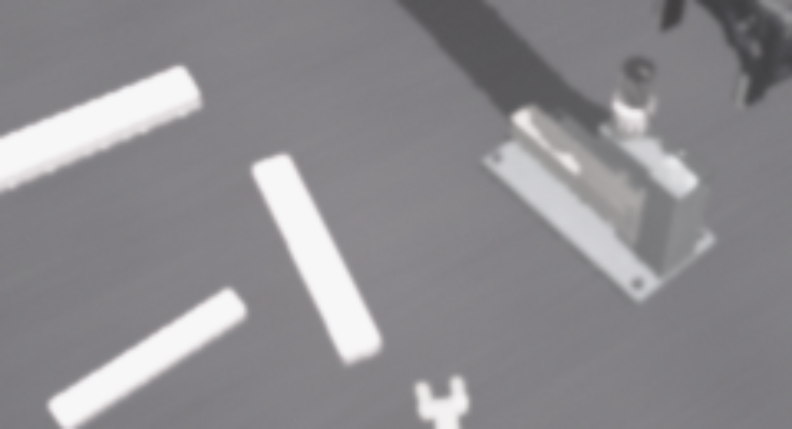

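View pics/d1.png

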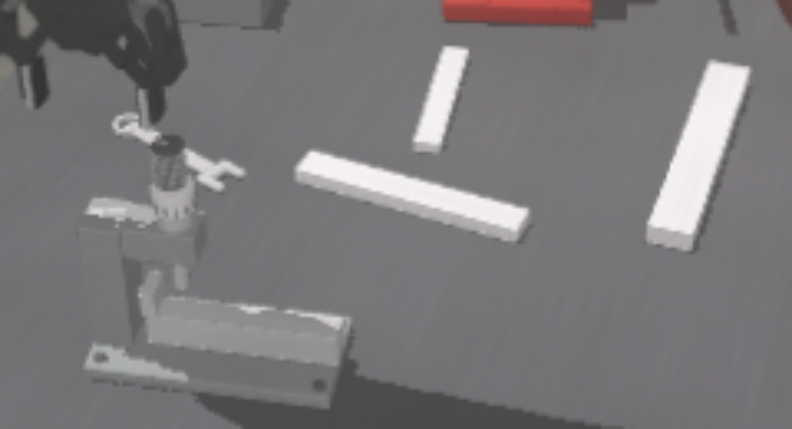

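Run:
```python
from h import *
W=cam('wrist',P0);S=cam('scene');D=cam('side')
f=lambda a,o,s:np.array(a)/s+np.array(o)
r=lambda n,X:print(n,(X*1000).round(1).tolist())
w=lambda a,z:onz(W,f(a,(90,130),3.2),z)
r('base TL,TR,BL',w([(88,130),(665,45),(158,388)],.014))
r('screws',w([(113,159),(634,81),(170,364)],.014))
r('rail end',w([(72,262),(91,333)],.045))
r('captop',w([(352,510)],.210))
r('cap white line',w([(338,515),(410,514)],.210))
s=lambda a,z:onz(S,f(a,(130,190),3.3),z)
r('S base L, B, R',s([(482,160),(640,300),(715,238)],.014))
r('S captop',s([(638,68)],.210))
d=lambda a,z:onz(D,f(a,(180,140),3.3),z)
r('D base  BL BR',d([(86,362),(330,406)],.014))
r('D captop',d([(168,144)],.210))
r('D rail',d([(350,318),(341,365)],.045))
r('tri captop S/D',tri(S,f([(638,68)],(130,190),3.3),D,f([(168,144)],(180,140),3.3)))
r('bar S',s([(252,165),(290,153),(381,340),(346,362)],.016))
r('bar D',d([(310,152),(528,211),(516,236),(297,178)],.016))
r('spanner',onz(S,[(267,331)],.005)); r('tube foot',onz(D,[(150,310)],0))
```

```text
base TL,TR,BL [[470.6, 7.3, 14.0], [669.4, 35.5, 14.0], [483.7, -89.7, 14.0]]
screws [[478.2, -3.0, 14.0], [659.1, 23.5, 14.0], [489.5, -80.0, 14.0]]
rail end [[474.5, -30.7, 45.0], [477.4, -55.7, 45.0]]
captop [[605.4, -22.9, 210.0]]
cap white line [[602.8, -23.9, 210.0], [615.4, -23.6, 210.0]]
S base L, B, R [[487.7, -91.0, 14.0], [688.4, -60.4, 14.0], [673.5, 35.1, 14.0]]
S captop [[606.5, -24.2, 210.0]]
D base  BL BR [[665.3, 32.1, 14.0], [460.1, 16.1, 14.0]]
D captop [[598.6, -21.5, 210.0]]
D rail [[467.6, -54.1, 45.0], [456.1, 0.1, 45.0]]
tri captop S/D [[602.2, -23.3, 207.0]]
bar S [[379.9, -274.1, 16.0], [386.0, -238.0, 16.0], [603.8, -266.0, 16.0], [606.3, -300.4, 16.0]]
bar D [[591.9, -294.6, 16.0], [375.0, -271.1, 16.0], [376.0, -233.1, 16.0], [589.1, -252.6, 16.0]]
spanner [[725.3, -272.8, 5.0]]
tube foot [[709.0, 258.7, 0.0]]
```

```bash
cat >> h.py <<'E'
def down(psi):
    c,s=np.cos(psi),np.sin(psi)
    return Rn.from_matrix(np.array([[0,-s,c],[0,c,s],[-1,0,0]])).as_quat()
def wsnap(name):
    p=(arm.read_tool_pos(),arm.read_eef_rot()); I=snapshot('wrist'); cv2.imwrite(f'pics/{name}.png',I)
    return I,cam('wrist',p)
E
python3 - <<'E'
from h import *
psi=np.radians(-6.4)
for ps in (psi,psi+np.pi): print(arm.ik([.489,-.269,.076],down(ps)), arm.ik([.516,-.036,.12],down(ps+np.radians(14.5))))
arm.movep([.45,-.265,.28],down(psi))
I,C=wsnap('w2'); print(arm.read_time(),arm.read_joint_positions(),arm.read_ft_force())
m=(I.min(axis=2)>190).astype(np.uint8)
for c in cv2.findContours(m,cv2.RETR_EXTERNAL,cv2.CHAIN_APPROX_NONE)[0]:
    if cv2.contourArea(c)<300: continue
    X=onz(C,c.reshape(-1,2),0.016); r=cv2.minAreaRect((X[:,:2]*1000).astype(np.float32)); print(c.reshape(-1,2).mean(0).round(),np.round(r[0],1),np.round(r[1],1),round(r[2],1))
E
```

```text
[ 0.64077381  0.80763191 -0.2804922   1.88120955  0.42158625  0.5107973
  1.53038699] [ 0.25646472  0.70312513 -0.35009898  1.97718604  0.44873851  0.53659637
  1.30461064]
[ 0.30367131  0.807641    0.25463901  1.89219144 -0.39641559  0.49093789
 -0.84719645] [-0.13588018  0.69312589  0.24972542  1.98957948 -0.33678114  0.49821108
 -1.07319163]
1.7583 [ 0.74935601  0.46803043 -0.38157069  1.81528352  0.21574407  0.89851125
  1.73011333] [-0.92709625 -0.25250058  0.21991372]
[134. 247.] [ 505.7 -432.7] [ 24.3 168.7] 7.0
[512. 220.] [522.5 -11.5] [77.9 16. ] 8.6
[275. 214.] [ 493.4 -272.2] [ 31.4 206.3] 83.6
[63.  6.] [ 256.5 -442.4] [140.2  20.7] 86.9
```

View pics/w2.png

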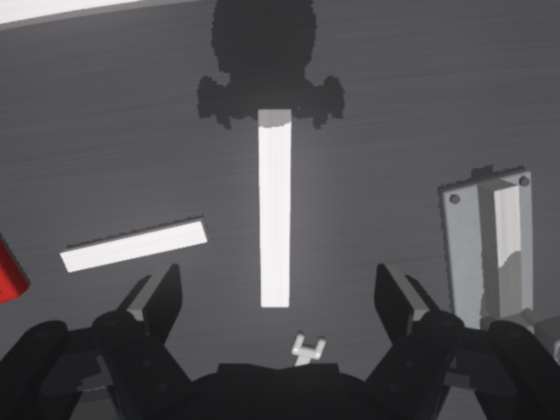

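Run:
```python
from h import *
I=cv2.imread('pics/w2.png');C=cam('wrist',(arm.read_tool_pos(),arm.read_eef_rot()))
m=(I.min(axis=2)>130).astype(np.uint8)
for c in cv2.findContours(m,cv2.RETR_EXTERNAL,cv2.CHAIN_APPROX_NONE)[0]:
    if cv2.contourArea(c)<1000: continue
    X=onz(C,c.reshape(-1,2),0.016); r=cv2.minAreaRect((X[:,:2]*1000).astype(np.float32)); print(c.reshape(-1,2).mean(0).round(),np.round(r[0],1),np.round(r[1],1),round(r[2],1))
r=lambda n,X:print(n,(X*1000).round(1).tolist())
r('rail end',onz(C,[(497,184),(521,181)],.045)); r('base corners',onz(C,[(441,188),(529,168)],.014)); r('screws',onz(C,[(454.5,199),(524,181)],.014))
```

```text
[134. 246.] [ 505.7 -432.5] [ 26.9 170.9] 7.0
[466. 254.] [569.  -60.8] [181.1  35.6] 8.2
[517. 238.] [557.1  -5.4] [173.7  41.8] 8.0
[274. 207.] [ 488.5 -271.4] [ 33.6 219. ] 83.6
[68.  6.] [ 266.2 -438.3] [148.1  22. ] 80.0
rail end [[468.9, -52.4, 45.0], [468.5, -27.6, 45.0]]
base corners [[476.2, -93.6, 14.0], [464.4, 3.6, 14.0]]
screws [[490.0, -78.4, 14.0], [478.2, -0.8, 14.0]]
```

Run:
```python
from h import *
q=down(np.radians(-6.4))
arm.movep([.4885,-.2714,.14],q)
arm.move_gripper(0.75)
arm.line_to([.4885,-.2714,.078],0.1)
print(arm.read_ft_force(),arm.read_tool_pos(),arm.read_time())
arm.move_gripper(0.2,60); print(arm.read_opening(),arm.read_ft_force())
arm.line_to([.4885,-.2714,.18],0.15); print(arm.read_opening(),arm.read_ft_force(),arm.read_wrist_torque())
cv2.imwrite('pics/side1.png',snapshot('side')); wsnap('w3'); print(arm.read_time())
```

```text
[ 1.00517141 -0.78883947  0.02395736] [ 0.48886459 -0.27145814  0.07828268] 3.5083
0.3551540728090746 [0.10010102 1.19546675 6.13075586]
0.3557376801470062 [ 0.14409396  0.57228126 -3.24616695] [-0.01632028  0.07162941  0.01394861]
4.8417
```

View pics/w3.png

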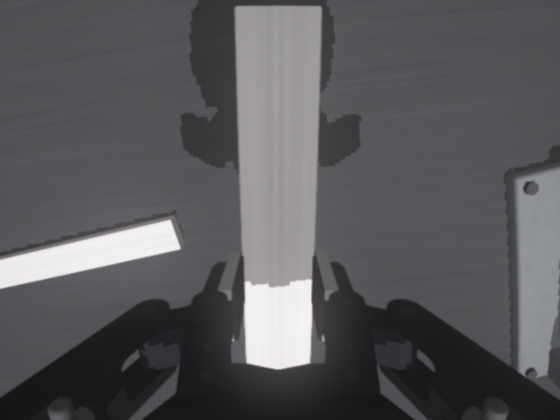

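View pics/side1.png

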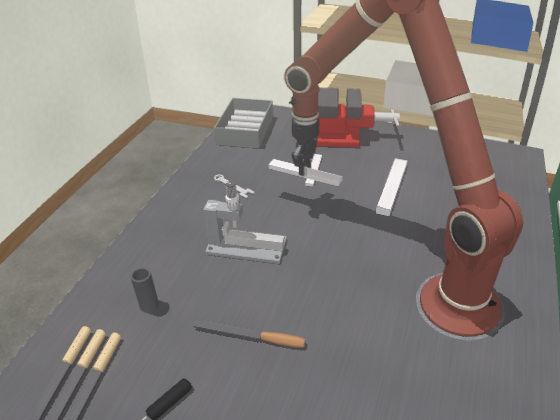

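```bash
cat >> h.py <<'E'
YG=np.radians(8.2); G0=np.array([.605,-.0233])
def G(gx,gy=0,z=0):
    c,s=np.cos(YG),np.sin(YG); return np.r_[G0+[c*gx-s*gy,s*gx+c*gy],z]
E
python3 - <<'E'
from h import *
C=cam('wrist',(arm.read_tool_pos(),arm.read_eef_rot())); p=arm.read_tool_pos()
X=onz(C,[(236,7),(321,7)],p[2]-.078+.016); R=Rn.from_quat(arm.read_eef_rot())
print((R.inv().apply(X-p)*1000).round(1))
arm.movep(G(-.145,0,.18),down(YG)); print(arm.read_time())
arm.line_to(G(-.145,0,.078+.045+.006),0.1)
print(arm.read_ft_force(),arm.read_tool_pos())
cv2.imwrite('pics/side2.png',cv2.resize(snapshot('side')[120:280,160:380],None,fx=3.5,fy=3.5))
cv2.imwrite('pics/scene2.png',cv2.resize(snapshot('scene')[170:300,220:400],None,fx=4,fy=4));print(arm.read_time())
E
```

```text
[[  62.3  -14.6 -109.5]
 [  62.3   15.8 -109.5]]
5.7583
[ 0.31570136 -0.38527851 -2.0749424 ] [ 0.46189768 -0.04455196  0.12910531]
6.5167
```

View pics/side2.png

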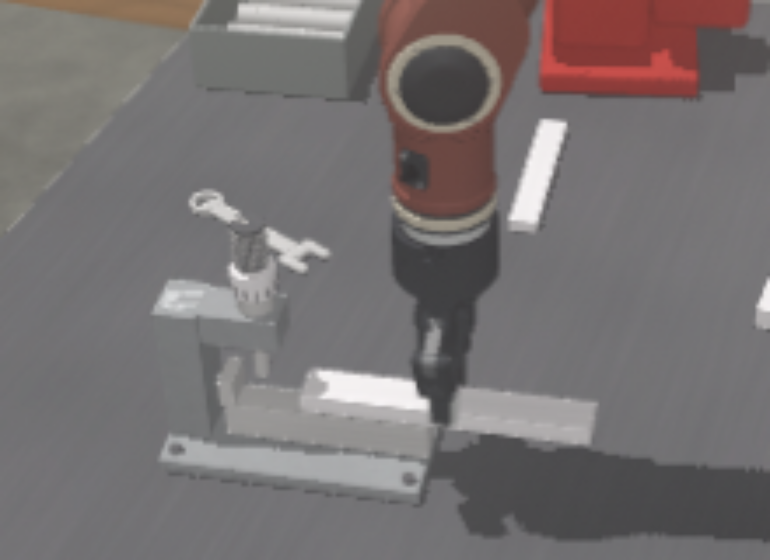

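View pics/scene2.png

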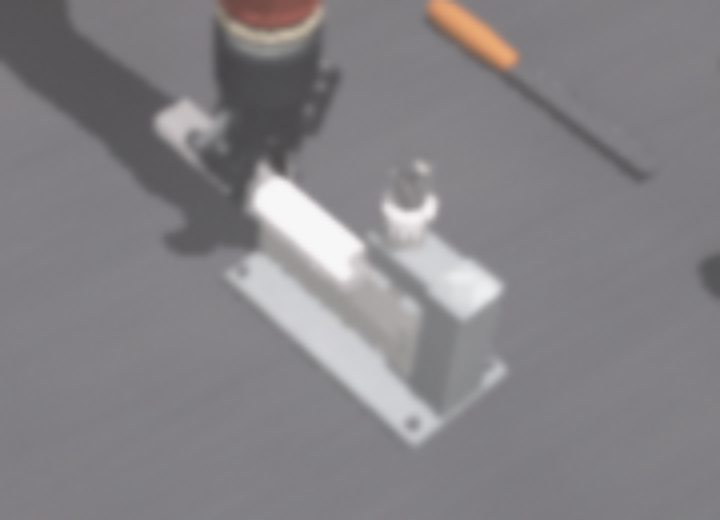

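Run:
```python
from h import *
arm.line_to(G(-.145,0,.1247),0.05)
arm.line_to(G(-.100,0,.1247),0.06)
f0=arm.read_ft_force(); print(f0,arm.read_tool_pos(),arm.read_time())
for k in range(8):
    z=.1247-.0004*(k+1); arm.line_to(G(-.100,0,z),0.02)
    f=arm.read_ft_force(); print(round(z,4),(f-f0).round(2))
    if f[2]-f0[2]>2.0: break
f1=arm.read_ft_force(); u=np.array([np.cos(YG),np.sin(YG),0])
for k in range(30):
    gx=-.100+.0007*(k+1); arm.line_to(G(gx,0,z),0.015)
    f=arm.read_ft_force()-f1; print(round(gx,4),f.round(2),round(f@u,2))
    if f@u<-4: break
print(arm.read_time(),arm.read_tool_pos())
```

```text
[-0.29481386  0.42920466 -2.34577674] [ 0.50540778 -0.0376645   0.12449781] 7.6667
0.1243 [ 0.51  0.02 -0.56]
0.1239 [-0.55 -0.63  1.01]
0.1235 [-2.63 -0.18  7.77]
-0.0993 [-0.4  -0.88  0.22] -0.52
-0.0986 [-1.37 -0.91  2.88] -1.49
-0.0979 [-3.07 -1.71  3.71] -3.28
-0.0972 [-3.5  -0.86  6.02] -3.59
-0.0965 [-3.33 -0.35  4.91] -3.35
-0.0958 [-2.78 -1.28  4.15] -2.94
-0.0951 [-2.76 -1.41  3.76] -2.93
-0.0944 [-3.95 -0.68  3.75] -4.01
10.4167 [ 0.50948151 -0.03713691  0.12397278]
```

Run:
```python
from h import *
z=.1240; u=np.array([np.cos(YG),np.sin(YG),0])
fz=np.array([-.29,.43,-2.35])
arm.line_to(G(-.0944,0,z),0.015)
f=arm.read_ft_force()-fz; print(f.round(2),f@u,arm.read_tool_pos())
b=f@u; L=[]
for k in range(24):
    gx=-.0944+.0005*(k+1); arm.line_to(G(gx,0,z),0.015)
    f=arm.read_ft_force()-fz; a=(arm.read_tool_pos()[:2]-G0)@u[:2]; print(round(gx,4),round(a*1000,2),f.round(2),round(f@u,2))
    L.append(f@u)
    if f@u<-8.5 : break
print(arm.read_time())
I,C=wsnap('w4'); cv2.imwrite('pics/side3.png',cv2.resize(snapshot('side')[120:280,160:380],None,fx=3.5,fy=3.5))
```

```text
[-1.38 -0.9   4.72] -1.49085116339585 [ 0.51148258 -0.03677178  0.12401272]
-0.0939 -94.4 [-3.52 -0.94  7.25] -3.62
-0.0934 -93.66 [-3.17 -0.85  7.07] -3.25
-0.0929 -93.02 [-3.85 -0.57  7.82] -3.89
-0.0924 -92.45 [-3.24 -1.29  6.99] -3.39
-0.0919 -91.92 [-2.84 -0.89  6.93] -2.94
-0.0914 -91.77 [-3.69 -0.68  8.06] -3.75
-0.0909 -91.7 [-4.05 -1.6   8.97] -4.23
-0.0904 -91.64 [-4.89 -1.17 10.96] -5.01
-0.0899 -91.55 [-7.06 -1.59 10.37] -7.21
-0.0894 -91.49 [-6.67 -1.16 11.07] -6.77
-0.0889 -91.42 [-6.95 -1.82 12.88] -7.14
-0.0884 -91.34 [-8.03 -1.2  13.72] -8.12
-0.0879 -91.24 [-9.87 -1.76 14.22] -10.02
13.9167
```

View pics/side3.png

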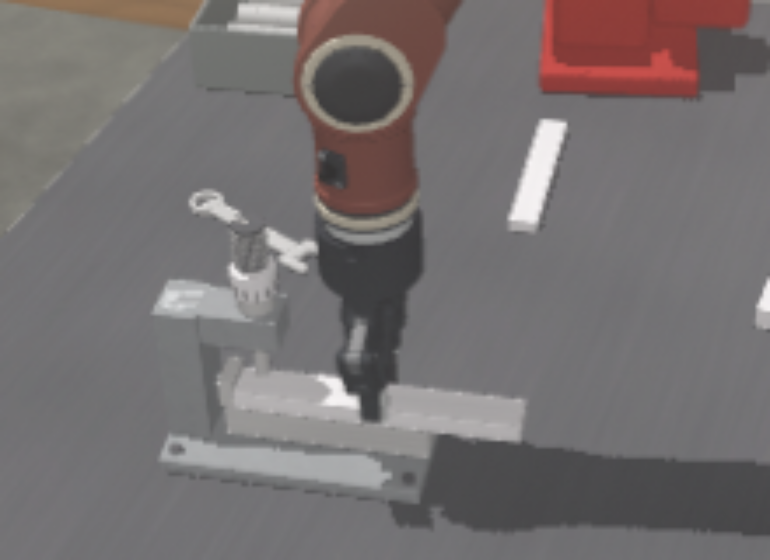

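View pics/w4.png

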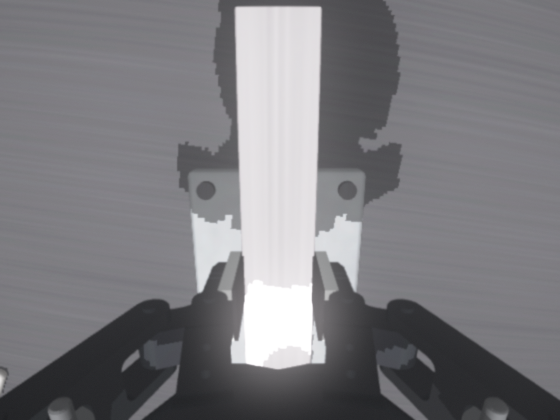

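Run:
```python
from h import *
z=.1244; u=np.array([np.cos(YG),np.sin(YG),0]); fz=np.array([-.29,.43,-2.35])
arm.line_to(G(-.0900,0,z),0.02); arm.pause(.1)
f=arm.read_ft_force()-fz; print(f.round(2),f@u)
arm.move_gripper(0.42); print((arm.read_ft_force()).round(2))
arm.move_gripper(0.7)
p=arm.read_tool_pos()
arm.line_to([p[0],p[1],.20],0.15)
# view from behind/above
arm.movep(G(-.13,0,.32),down(YG))
wsnap('w5');cv2.imwrite('pics/side4.png',cv2.resize(snapshot('side')[120:280,160:380],None,fx=3.5,fy=3.5)); print(arm.read_time(),arm.read_ft_force())
```

```text
[-5.96 -0.49  7.5 ] -5.963480903586329
[-0.8   0.37  0.58]
16.2917 [ 0.82322605 -0.31711444  0.8776921 ]
```

View pics/w5.png

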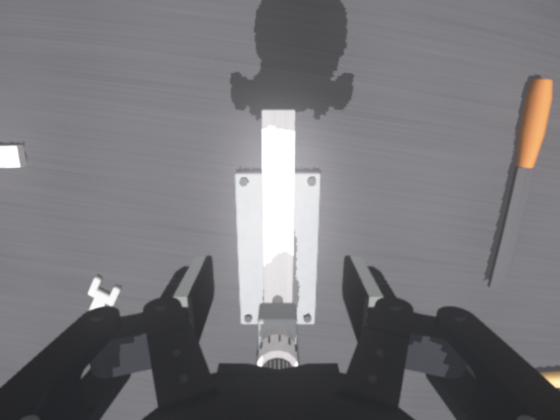

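View pics/side4.png

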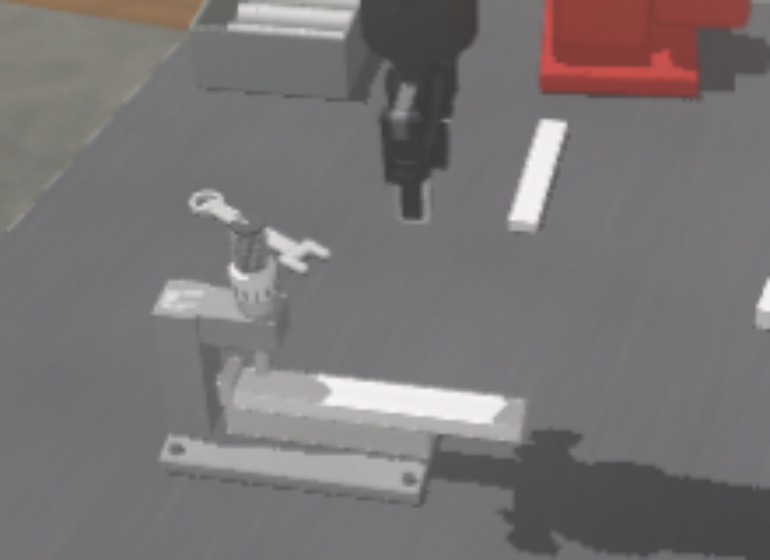

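Run:
```python
from h import *
I=cv2.imread('pics/w5.png'); C=cam('wrist',(arm.read_tool_pos(),arm.read_eef_rot()))
def g(X):
    c,s=np.cos(YG),np.sin(YG); return (X[:,:2]-G0)@np.array([[c,-s],[s,c]])*1000
print('screws',g(onz(C,[(243.5,181.5),(312,181.5),(247.5,318.5),(308,318)],.014)).round(1))
print('base end',g(onz(C,[(236,173),(319,172)],.014)).round(1))
print('bar rear',g(onz(C,[(262,111),(295,111)],.061)).round(1))
print('bar edges',g(onz(C,[(262,250),(294.5,250)],.061)).round(1))
g1=I[90:130,278].min(axis=1); print(g1); print(I[160:182,240].min(axis=1))
print(I[250,250:305].min(axis=1))
```

```text
screws [[-123.2  -38.3]
 [-123.2   40.2]
 [  60.1  -38.7]
 [  59.4   40.7]]
base end [[-133.1  -46.5]
 [-134.3   47.8]]
bar rear [[-201.8  -14.1]
 [-201.8   17.2]]
bar edges [[-59.  -15.9]
 [-59.   18.7]]
[ 94  94  95  95  96  97  97  98  99 100 100 102 103 103 104 104 106 107
 117 153 199 223 226 226 227 227 228 227 227 227 228 228 228 228 229 228
 228 229 244 255]
[156 156 156 158 156 154 150 138 133 127 127 135 151 185 213 228 230 222
 199 189 182 173]
[234 233 233 234 234 234 235 234 234 233 233 233 239 252 255 255 255 255
 255 255 255 255 255 255 255 255 255 255 255 255 255 255 255 255 255 255
 255 255 255 255 255 255 255 245 189 170 183 218 228 231 230 230 231 231
 230]
```

Run:
```python
from h import *
arm.move_gripper(0.75)
p=G(-.0016,0,.34)
j=np.array(arm.ik(p,down(YG))); print(j)
j[6]=-2.55; 
arm.move_j(j)
print(arm.read_tool_pos(),p,arm.read_eef_rot(), Rn.from_quat(arm.read_eef_rot()).as_matrix().round(3).tolist())
I,C=wsnap('w6'); print(arm.read_time())
```

```text
[ 0.28467154  0.54580863 -0.46846362  1.50268102  0.25910873  1.15498269
  1.4837055 ]
[ 0.60336992 -0.02354683  0.33998355] [ 0.60341636 -0.02352821  0.34      ] [-0.6580921   0.25863289  0.65813943  0.25860453] [[-0.0, -0.681, -0.732], [-0.0, -0.732, 0.681], [-1.0, 0.0, 0.0]]
19.9667
```

View pics/w6.png

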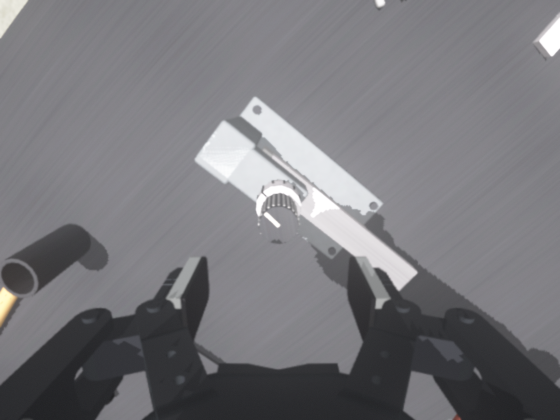

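Run:
```python
from h import *
I=cv2.imread('pics/w6.png'); cv2.imwrite('pics/w6c.png',cv2.resize(I[150:270,210:360],None,fx=5,fy=5))
```

```text
(no output)
```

View pics/w6c.png

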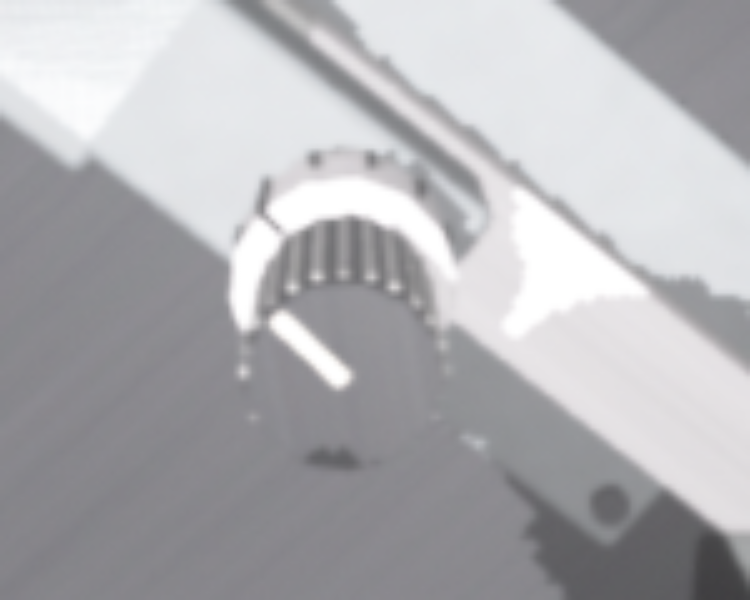

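Run:
```python
from h import *
C=cam('wrist',(arm.read_tool_pos(),arm.read_eef_rot()))
X=onz(C,np.array([(343,375),(245,375),(440,375),(343,283),(343,466),(347,380),(278,318)])/5+[210,150],.21); print((X*1000).round(1))
```

```text
[[602.9 -24.3 210. ]
 [611.4 -15.2 210. ]
 [594.5 -33.4 210. ]
 [611.9 -32.6 210. ]
 [593.7 -15.8 210. ]
 [602.1 -24.2 210. ]
 [614.1 -23.5 210. ]]
```

Run:
```python
from h import *
p=np.array([.6029,-.0242,.252]); 
jh=np.array(arm.ik([p[0],p[1],.30],arm.read_eef_rot())); jh[6]=2.6
arm.move_j(jh); print(arm.read_tool_pos(),arm.read_time())
arm.line_to(p,0.1); print(arm.read_tool_pos(),arm.read_ft_force(),arm.read_joint_positions())
arm.move_gripper(0.1,40); print(arm.read_opening(),arm.read_ft_force(),arm.read_wrist_torque(),arm.read_time())
cv2.imwrite('pics/side5.png',cv2.resize(snapshot('side')[120:280,160:380],None,fx=3.5,fy=3.5))
```

```text
[ 0.60291349 -0.02418702  0.29999358] 24.2167
[ 0.60321672 -0.02408319  0.25230423] [-0.06961983 -0.27627167  0.02611175] [ 0.26982566  0.62797434 -0.44018495  1.62157478  0.31009842  0.96132514
  2.57354772]
0.28961084022945055 [ 0.10276093 -0.48561689  3.02876191] [-0.03439603  0.03020485  0.04607356] 25.2833
```

View pics/side5.png

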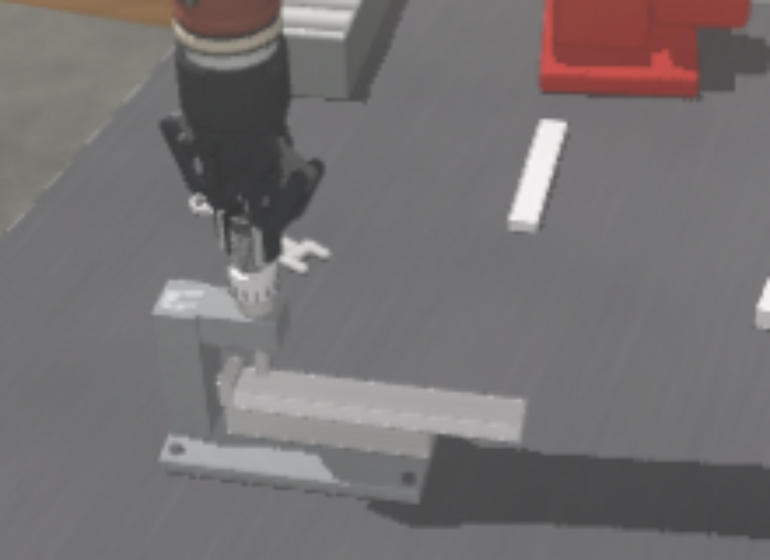

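Run:
```python
from h import *
j=np.array(arm.read_joint_positions()); a0=j[6]; t0=arm.read_time()
for k in range(1,8):
    j[6]=2.5735-.1*k; arm.move_j(j)
    T=np.mean([arm.read_wrist_torque() for _ in range(3)],0); e=arm.read_effort()[6]
    R=Rn.from_quat(arm.read_eef_rot()).as_matrix()
    print(k,round(arm.read_joint_positions()[6],3),T.round(3),round(e,3),arm.read_ft_force().round(1),round(np.degrees(np.arctan2(-R[0,1],R[1,1])),1),round(arm.read_time()-t0,2))
print(arm.read_tool_pos())
```

```text
1 2.476 [-0.021 -0.037 -0.04 ] -0.034 [-0.5 -0.   1.3] 67.6 0.25
2 2.377 [-0.032 -0.032 -0.035] -0.025 [-0.4 -0.6  1.1] 62.0 0.5
3 2.278 [-0.007  0.012 -0.06 ] -0.022 [ 0.  -0.4  1.4] 56.3 0.75
4 2.178 [-0.05   0.043 -0.055] -0.02 [-0.3  1.4  1.4] 50.6 1.0
5 2.078 [-0.019 -0.014 -0.048] -0.02 [-0.7 -0.3  2.5] 44.8 1.25
6 1.978 [-0.024 -0.005 -0.093] -0.02 [-0.5 -0.2  1.1] 39.1 1.5
7 1.878 [ 0.004 -0.038 -0.046] -0.019 [0.1 0.5 1.5] 33.4 1.75
[ 0.60352898 -0.02421884  0.25288739]
```

Run:
```python
from h import *
cv2.imwrite('pics/side6f.png',snapshot('side'));a=cv2.resize(cv2.imread('pics/side6f.png')[165:245,210:290],None,fx=5,fy=5)
b=cv2.imread('pics/side5.png'); b=cv2.resize(b[int(45*3.5):int(125*3.5),int(50*3.5):int(130*3.5)],(400,400))
cv2.imwrite('pics/cmp.png',np.hstack([b,a]))
j=np.array(arm.read_joint_positions()); t0=arm.read_time()
for k in range(1,6):
    j[6]=1.8735-.1*k; arm.move_j(j)
    T=np.mean([arm.read_wrist_torque() for _ in range(4)],0); e=arm.read_effort()[6]
    print(k,round(arm.read_joint_positions()[6],3),T.round(3),round(e,3),arm.read_ft_force().round(1),round(arm.read_time()-t0,2))
```

```text
1 1.778 [-0.025 -0.066 -0.06 ] -0.022 [ 1.1 -0.2  1.7] 0.25
2 1.678 [ 0.009 -0.014 -0.038] -0.02 [-0.4 -0.1  1.6] 0.5
3 1.578 [-0.078 -0.048  0.029] -0.02 [ 0.7 -0.9  1.4] 0.75
4 1.478 [-0.03  -0.043 -0.019] -0.02 [ 0.2 -0.8  1.4] 1.0
5 1.378 [-0.012 -0.108 -0.043] -0.019 [ 1.2 -0.2  1. ] 1.25
```

View pics/cmp.png

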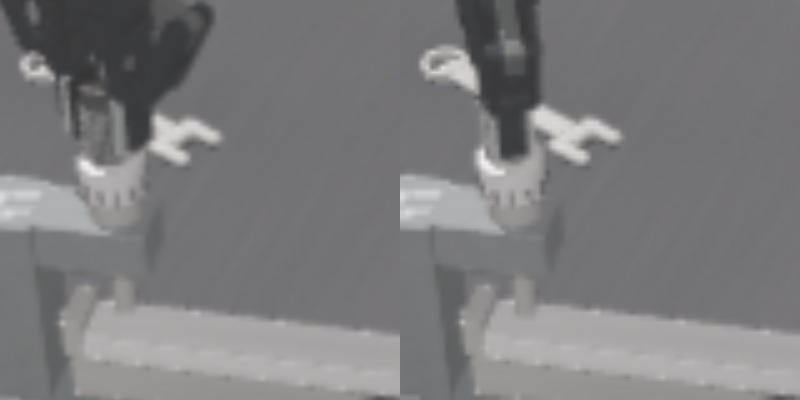

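Run:
```python
from h import *
j=np.array(arm.read_joint_positions()); t0=arm.read_time()
cv2.imwrite('pics/side7f.png',snapshot('side'))
for k in range(1,11):
    j[6]=1.3735-.1*k; arm.move_j(j)
    T=np.mean([arm.read_wrist_torque() for _ in range(4)],0); e=arm.read_effort()[6]
    print(k,round(arm.read_joint_positions()[6],4),T.round(3),round(e,4),arm.read_ft_force().round(1),round(arm.read_time()-t0,2))
    if e<-.03: break
cv2.imwrite('pics/side8f.png',snapshot('side'))
cv2.imwrite('pics/cmp2.png',np.hstack([cv2.resize(cv2.imread(f'pics/side{i}f.png')[165:245,210:290],None,fx=5,fy=5) for i in (7,8)]))
```

```text
1 1.2778 [ 0.002 -0.089 -0.007] -0.0217 [0.  0.1 2.3] 0.3
2 1.1781 [-0.033 -0.076  0.007] -0.0203 [ 1.1 -0.7  1. ] 0.55
3 1.0782 [-0.022 -0.048 -0.1  ] -0.0198 [0.6 0.1 1. ] 0.8
4 0.9783 [-0.028 -0.113 -0.028] -0.0195 [ 0.  -0.3  2. ] 1.05
5 0.8783 [-0.069 -0.073 -0.054] -0.0195 [ 0.7 -0.2  0.8] 1.3
6 0.7783 [-0.051 -0.087 -0.115] -0.0194 [0.7 0.6 1.6] 1.55
7 0.6783 [-0.049 -0.042 -0.028] -0.0194 [ 0.3 -0.5  1.5] 1.8
8 0.5783 [-0.012 -0.067 -0.039] -0.0194 [0.7 0.1 2.3] 2.05
9 0.4783 [-0.122 -0.133 -0.039] -0.0194 [0.9 0.2 1.3] 2.3
10 0.3783 [-0.065 -0.056 -0.045] -0.0194 [0.6 0.1 3. ] 2.55
```

View pics/cmp2.png

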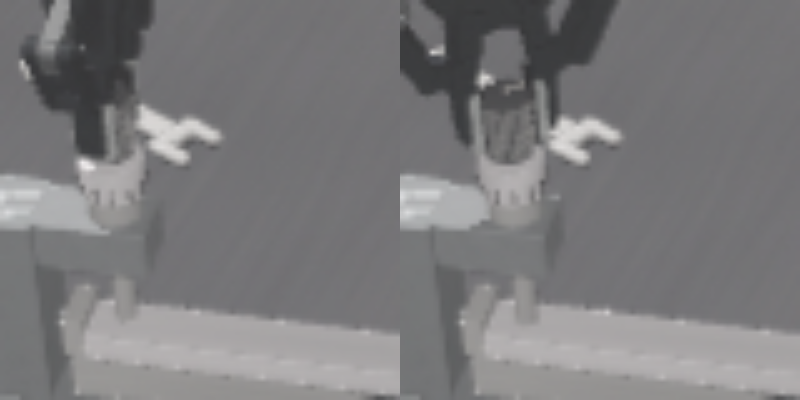

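Run:
```python
from h import *
cv2.imwrite('pics/scene8f.png',snapshot('scene'))
I,C=wsnap('w8'); print(arm.read_time())
cv2.imwrite('pics/w8c.png',cv2.resize(I[120:420,130:430],None,fx=2,fy=2))
ims=[]
for i in (0,5,6,7,8):
    if i==0: A=cv2.imread('pics/side0.png')
    elif i==5: continue
    else: A=cv2.imread(f'pics/side{i}f.png')
    ims.append(cv2.resize(A[195:240,215:255],None,fx=5,fy=10,interpolation=cv2.INTER_CUBIC))
cv2.imwrite('pics/cmp3.png',np.hstack(ims))
```

```text
31.0833
```

View pics/w8c.png

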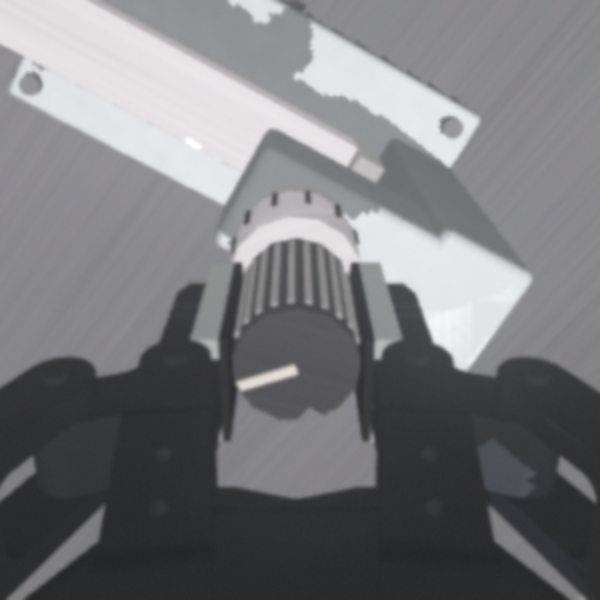

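View pics/cmp3.png

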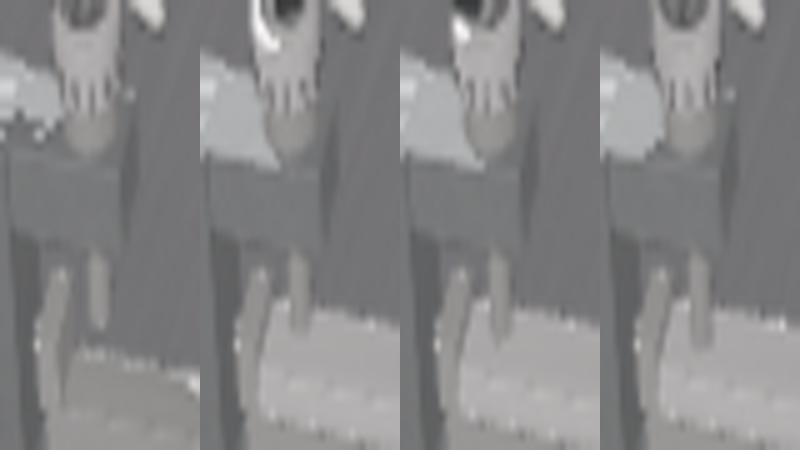

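Run:
```python
from h import *
j=np.array(arm.read_joint_positions())
A=cv2.imread('pics/w8.png')
j[6]=.3735-.1; arm.move_j(j); print(arm.read_joint_positions()[6],arm.read_effort()[6])
I,C=wsnap('w9'); print(arm.read_time())
cr=lambda I:cv2.resize(I[205:315,240:315],None,fx=5,fy=5,interpolation=cv2.INTER_CUBIC)
cv2.imwrite('pics/cmp4.png',np.hstack([cr(A),cr(I)]))
```

```text
0.27706917847594853 -0.05940761184319854
31.3833
```

View pics/cmp4.png

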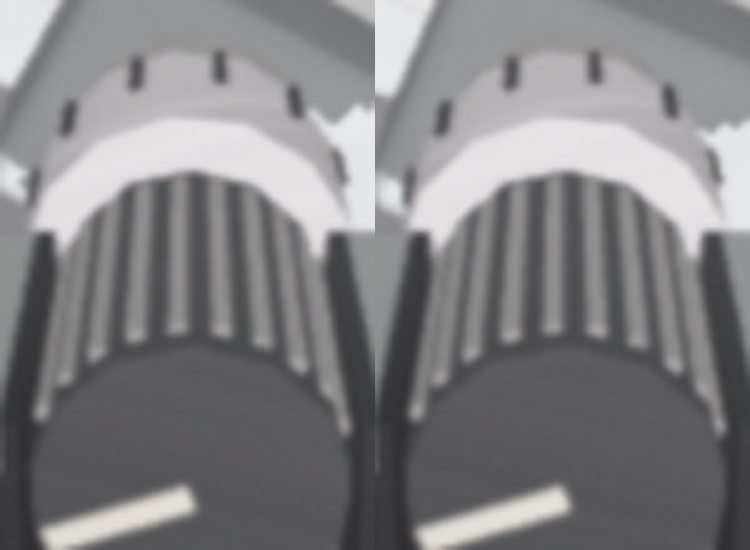

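Run:
```python
from h import *
j=np.array(arm.read_joint_positions())
cr=lambda I:cv2.resize(I[205:315,240:315],None,fx=3.3,fy=4,interpolation=cv2.INTER_CUBIC)
L=[]
for k in (1,2,3):
    j[6]=.2735-.1*k; arm.move_j(j); print(arm.read_joint_positions()[6],arm.read_effort()[6],arm.read_ft_force().round(1),arm.read_wrist_torque().round(3))
    I,C=wsnap(f'w9_{k}'); L.append(cr(I))
print(arm.read_time()); cv2.imwrite('pics/cmp5.png',np.hstack(L))
```

```text
0.17741456933812907 -0.10293924948200583 [ 1.  -0.4  1. ] [-0.117 -0.121  0.005]
0.07746102240586353 -0.09277045726776123 [ 0.1 -0.3  0.9] [-0.064 -0.097  0.025]
-0.02254579443899817 -0.0872318772599101 [0.2 0.7 1.9] [-0.069 -0.031 -0.014]
32.2833
```

View pics/cmp5.png

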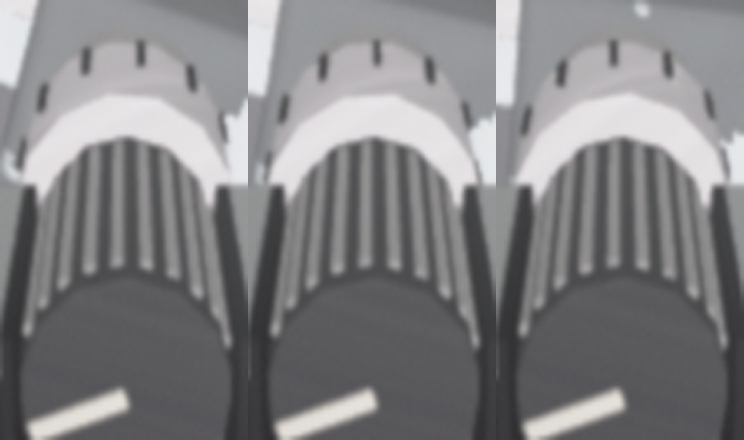

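Run:
```python
from h import *
j=np.array(arm.read_joint_positions())
for k in (1,2,3,4,5,6):
    j[6]=-.0265-.2*k; arm.move_j(j); print(arm.read_joint_positions()[6],arm.read_effort()[6],arm.read_ft_force().round(1))
I,C=wsnap('w10'); cv2.imwrite('pics/side10f.png',snapshot('side')); print(arm.read_time())
cr=lambda I:cv2.resize(I[205:315,240:315],None,fx=4,fy=4,interpolation=cv2.INTER_CUBIC)
s=cv2.resize(cv2.imread('pics/side10f.png')[165:245,210:290],(440,440),interpolation=cv2.INTER_CUBIC)
cv2.imwrite('pics/cmp6.png',np.hstack([cr(I),s]))
```

```text
-0.22167516308247162 -0.08792056236416101 [ 0.2 -1.3  1.6]
-0.4208472493545798 -0.08714665425941348 [ 0.8 -0.6  0.6]
-0.6205158156269213 -0.08610818535089493 [ 0.3 -0.6  2.4]
-0.8204373429349334 -0.08663883665576577 [ 0.8 -1.   1.4]
-1.020334754516519 -0.08638012921437621 [ 0.2 -0.8  1.6]
-1.2203481182671625 -0.08656727615743876 [ 0.4 -0.5  2. ]
34.2333
```

View pics/cmp6.png

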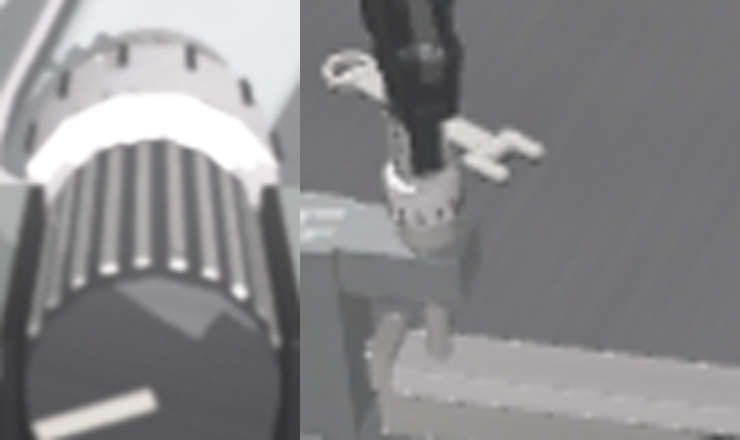

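Run:
```python
from h import *
arm.move_gripper(0.75); p=arm.read_tool_pos(); arm.line_to([p[0],p[1],.36],0.15)
print(arm.read_joint_positions()[6])
I,C=wsnap('w11'); print(arm.read_time(),arm.read_ft_force())
cv2.imwrite('pics/side11f.png',snapshot('side'));
s=cv2.resize(cv2.imread('pics/side11f.png')[150:270,190:310],(400,400),interpolation=cv2.INTER_CUBIC)
w=cv2.resize(I[150:250,230:330],(400,400),interpolation=cv2.INTER_CUBIC)
cv2.imwrite('pics/cmp7.png',np.hstack([w,s]))
```

```text
-1.1716421189968516
35.6083 [ 0.66491459 -0.73244149 -0.69269621]
```

View pics/cmp7.png

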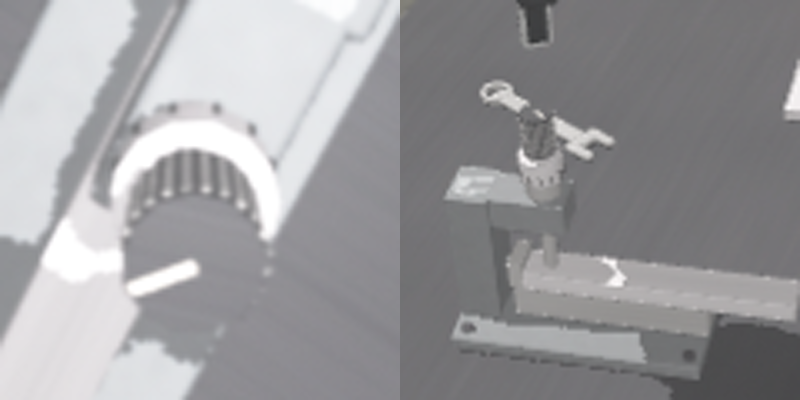

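View pics/w11.png

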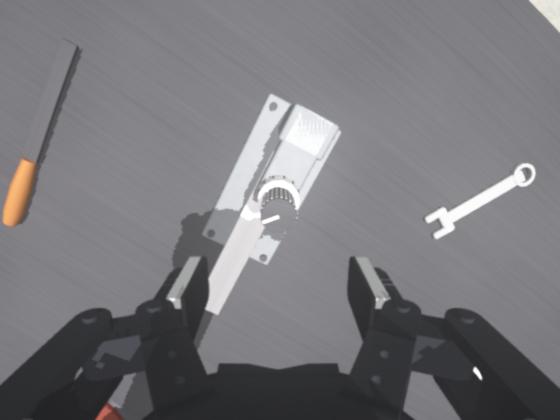

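Run:
```python
from h import *
C=cam('wrist',(arm.read_tool_pos(),arm.read_eef_rot()))
X=onz(C,np.array([(195,267),(130,291)])/4+[230,150],.21); d=X[1]-X[0]; print('line angle',np.degrees(np.arctan2(d[1],d[0])),X[0])
arm.movep(G(-.13,0,.36),down(YG))
I,C=wsnap('w12'); print(arm.read_time())
```

```text
line angle 146.84069305213603 [ 0.60266947 -0.02425811  0.21      ]
37.7167
```

View pics/w12.png

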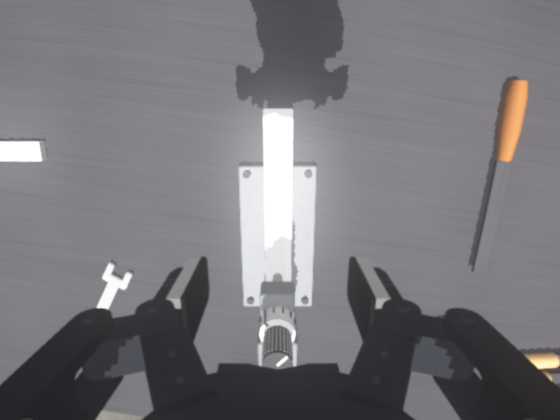

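Run:
```python
from h import *
from station import ticket
I=cv2.imread('pics/w12.png'); C=cam('wrist',(arm.read_tool_pos(),arm.read_eef_rot()))
def g(X):
    c,s=np.cos(YG),np.sin(YG); return (X[:,:2]-G0)@np.array([[c,-s],[s,c]])*1000
def edge(col,a,b):
    d=np.diff(cv2.GaussianBlur(I,(3,3),0)[a:b,col].min(axis=1).astype(int)); return a+d.argmax()+.5
e1=[edge(c,95,125) for c in (270,278,286)]; e2=[edge(c,150,172) for c in (252,304)]
print(e1,e2)
print(g(onz(C,[(278,np.mean(e1)) ],.061)).round(1),g(onz(C,[(278,np.mean(e2))],.014)).round(1))
print(g(onz(C,[(264,120),(263.5,230),(293,120),(293,230)],.061)).round(1), g(onz(C,[(246.5,173.5),(309,173.5),(250,300),(305.5,300)],.014)).round(1))
```

```text
[np.float64(107.5), np.float64(107.5), np.float64(107.5)] [np.float64(165.5), np.float64(165.5)]
[[-203.3    1.1]] [[-132.7    1.2]]
[[-190.2  -14. ]
 [ -64.2  -16. ]
 [-190.2   17.2]
 [ -64.2   18.8]] [[-122.5  -38.6]
 [-122.5   40.4]
 [  60.8  -38.8]
 [  60.8   40.6]]
```

Against the 70 mm it should be, the bar's rear end lies 70.6 mm behind the base plate's end. It is centred to under 1 mm and parallel to the rail, so I'm handing the job in.

Run:
```python
from station import arm,ticket
print(arm.read_dq().round(3) if hasattr(arm.read_dq(),'round') else arm.read_dq()); print(ticket.finish_job(), arm.read_time())
```

```text
[-0.    -0.002  0.     0.003  0.001  0.001  0.002]
the job is handed in; nothing more can be done
the job is handed in; nothing more can be done
```

The job is handed in, at about 38 s of the 72 s allowed. The middle-sized bar is on the rail against the stop and clamped by the spindle.

**Bar:** I laid it on the rail and slid it in 0.5 mm steps until it stopped moving. The push reached about 10 N at the end, then I eased it to 6 N before letting go.

**Cap:** I turned only the ratchet cap clockwise. The spindle met the bar after about 2.3 rad, when the joint effort jumped. In the wrist camera the thimble marks then started to slip past the cap. I let it slip about 1.4 rad, then opened the gripper and backed off.

**Last checks**
- **Bar position:** the rear end is 70.6 mm behind the base end, against 70 mm expected, which is within the roughly 1 mm error of the measurement. It is centred to within about 1 mm and parallel to the rail.
- **Cap line:** it stands at 147°, where the total turn of 3.79 rad should put it, so the fingers did not slip on the cap.
- **Other objects:** I saw no movement of the file and spanner in the pictures. I did not measure them or check the tube afterwards.

**What disagreed or could not be checked**
- The vertical torque reading at the wrist was too noisy to use, and its sign looked inconsistent. I judged contact and slip from joint 7 effort and the thimble marks instead.
- The single-view positions of the gauge differed by 2 to 4 mm along the rail, so I relied on measurements relative to the gauge.
- I had no direct reading of the spindle's force on the bar.

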